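Seat a resistor in the test cradle and switch the selector to full test

TASK

Get the resistor test ready to run: with a fingertip, push the white resistor along its cradle until its end rests against the copper contact. Only then push the red-gripped lever on the grey selector box past its first detent, all the way to the second stop at the green mark. Only push, do not pick anything up, leave the resistor against the contact, and do not shift the other things on the bench.

Things in the scene. Friction and masses are not known exactly. Their poses are not given: they have to be found in the camera images.
- cradle: fixed cradle: blue base board 270 x 75 mm, 8 mm thick, two black guide rails along x (inner gap 41 mm, tops 22 mm above the bench), copper contact block (50 mm wide, top 50 mm up) across the +x end. Origin at the centre of its underside; +x is the pushing direction, roughly away from the robot (yaw varies 0.35 rad either way); the -x end is open
- contact_face (a point): centre of the copper contact face that the resistor must meet, 115 mm along +x from the cradle's origin, 27 mm above the bench; axes as the cradle
- resistor_tail (a point): centre of the free end face (towards the cradle's -x) of the white resistor lying loose between the rails: rigid cylinder 38 mm in diameter, 140 mm long, 0.2 to 0.4 kg, steel bands near its ends, a flat dark disc on each end face (no real hole). Its axis lies 27 mm above the bench, its top 46 mm. Pushing takes 1 to 4 N
- resistor_nose (a point): centre of the resistor's other end face, which must come against the copper contact (35 to 85 mm away at the start); the resistor moves along the cradle's x axis
- selector_box: fixed grey box 150 x 150 mm, top 55 mm above the bench, carrying the lever. Origin at the centre of its underside; yaw varies 0.35 rad either way. White, yellow and green dots on top mark off, first detent and second stop. Two steel pins 45 mm from the pivot (tops 73 mm above the bench) stand just outside the ends of the lever's swing
- lever_pivot (a point): the lever's vertical turning axis, at the level of the box top, 30 mm along +x from the box's origin
- lever_grip (a point): middle of the lever's upright red grip, a rigid rod 22 mm in diameter spanning 75 to 121 mm above the bench (this point is 98 mm up), 95 mm from the pivot axis, at the end of a flat steel arm 63 to 73 mm above the bench. It starts over the white dot and moves along a level arc
- stage_lever (a joint): lever angle (rad), counterclockwise from above: 0 off (white, start), 0.45 first detent (yellow), 0.90 second stop (green, hard). At 0.45 the arm points to the box's -x; the grip moves to the box's -y. Sprung into each: about 5.5 N at the grip leaves off, then it snaps to 0.45; about 8 N leaves the first detent; past 0.78 it snaps to 0.90 and stays, short of 0.7 it falls back
- spare_resistor: bystander, leave alone: spare white resistor standing on end between the task's things, 38 mm diameter, 140 mm tall; origin at the centre of its foot
- spool: bystander, leave alone: small black spool of copper wire standing upright, 56 mm diameter, 46 mm tall; origin at the centre of its underside
- tin: bystander, leave alone: amber jar with a steel cap, 60 mm diameter, 70 mm tall; origin at the centre of its underside
- mug: bystander, leave alone: blue mug, 80 mm diameter, 90 mm tall; origin at the centre of its underside
- spanner: bystander, leave alone: steel spanner lying on the bench; origin at its underside, x along it
- screwdriver: bystander, leave alone: screwdriver with an orange handle lying between the cradle and the box; origin at its underside, x along it
Things that resemble listed ones, but are neither listed nor needed, are in the scene too. What is shaped like the selector_box but black or pink is not meant.

How it is judged (in metres and radians):
On the way, in this order (a step that is already met when the one before it is completed fails the run):
1. the resistor lies against the copper contact, the lever still off (x of resistor_nose in the frame of contact_face above -0.004 m and z of resistor_nose in the frame of contact_face below 0.006 m and y of resistor_nose in the frame of contact_face between -0.006 and 0.006 m and value of joint stage_lever below 0.25 rad), for 0.2 s.
2. the lever is at its second stop (value of joint stage_lever above 0.84 rad), for 0.2 s.
At the end, for the whole second after the job is handed in: the resistor's end face is within 4 mm of the copper contact, lying between the rails, and the lever is at rest within 0.06 rad (about 6 mm at the grip) of its second stop (x of resistor_nose in the frame of contact_face above -0.004 m and z of resistor_nose in the frame of contact_face below 0.006 m and y of resistor_nose in the frame of contact_face between -0.006 and 0.006 m and value of joint stage_lever above 0.84 rad and not (velocity of joint stage_lever above 0.05 rad/s) and velocity of joint stage_lever above -0.05 rad/s); the robot touches nothing.
It fails at once if the lever was moved towards the first detent while the resistor was not against the contact (gap over 6 mm) (value of joint stage_lever above 0.25 rad and x of resistor_nose in the frame of contact_face below -0.006 m).
It fails at once if the resistor was lifted out of its cradle (an end raised by more than 12 mm) (height (world z) of any of resistor_nose, resistor_tail above 0.039 m).
It fails at once if another thing on the bench was shifted by more than 25 mm (distance of any of spare_resistor, spool, tin, mug, spanner, screwdriver from where it was at the start of the episode above 0.025 m).
It also fails if it takes over 45 s, if anything falls off the work surface, if the arm or the gripper's body presses on something with over 40 N, if the wrist force passes 120 N, or if a joint passes its speed limit or range.

ROBOT

A 6-joint arm with a two-finger parallel gripper is mounted at the origin on the work surface. World frame = base frame: x ahead of the robot, y to its left, z up, the work surface at z = 0. Lengths are in m, angles in degrees, forces in N, time in s.
With the tool pointing down it reaches from about 0.325 to 0.775 m from the base axis. Payload 5.5 kg.
Tool frame: the origin (TCP) lies at the very end of the fingers, on their centre line; the grasp point (between the pads) lies 19 mm behind it; z points along the fingers, y is the direction in which the jaws open and shut (so a half turn about z gives the same grasp; the last joint's range is limited). The gripper opens to 85 mm and grips with 20 to 120 N. Pads are 22 mm wide; open, the fingers measure 114 mm over their backs; the gripper's body (76 mm by 85 mm) begins 54 mm behind the grasp point. The pads swing forward as they close: fully open they stand 13 mm farther back than shut.
Start: joints at [64.246, 5.22, 70.514, -0, 104.267, -3.249], TCP at [0.23, 0.554, 0.231] pointing down, gripper open.
Joint ranges: [-164.24, 164.24], [-49.07, 125.15], [9.68, 141.18], [-86.29, 266.29], [3.28, 154.24], [-151.56, 151.56]. Speed limits (degrees/s): [147.25, 147.25, 172.46, 180, 180, 180].

INTERFACE

Orientations are given as a 3x3 rotation matrix whose columns are the frame's x, y, z axes.
In Python, from workcell import robot, vision gives the robot as it stands.
- The arm moves only by the tool send_rows, never from a script. Its argument "motion" is a list of rows, each an object with "linear": the shift along the world's x, y, z normalised to -1 to 1, where 1 is 50 cm, a list of three; "yaw": the turn about the world's z normalised to -1 to 1, where 1 is 60 degrees. A call has 1 to 12 rows; each row is the pose to reach, as a shift and turn from the pose commanded when the call began; what a row does not reach only later rows make up. A row lasts 1/10 s, in which the tool goes at most 50 mm and 8.59 degrees, less where a joint would pass 70% of its speed; a pose out of reach is approached as far as the arm can. A call with a number of a shift or a turn outside -1 to 1 is refused whole. A call with a gripper value outside its range is refused whole. "hand" is the opening, from -1 (shut) to 1 (fully open), so that 0 is half open, set as the call begins (left out, the last holds). The fingers move at their own pace and stop on an object; "newtons" is the grip in N (left out, the last holds). Time passes only in rows, so rows that repeat a pose let the fingers close. It gives the time, the measured TCP pose, the force and the opening at its end, in the units of the state.
- robot.sense(): the state, without advancing time (a new reading comes with each control period).
- vision.snapshot(name): name is "scene" or "top" or "wrist"; returns a dict with "color" (420x560x3 uint8, red, green, blue), "fx", "fy", "cx", "cy" (pixels), "world_from_camera" (4x4, takes a point from camera to world coordinates); the wrist camera has in their place "hand_eye" (4x4, takes a point from camera to tool coordinates, whose origin is the TCP and whose axes are the flange's). Camera axes: x right, y down, z forward; pixel columns grow to the right and rows downward; lengths in m; the calibration is good to about 2 mm. A picture is of the moment at which its call begins: read the wrist's pose just before it. There is no depth.
- robot.finish_job(): hands the job in, once; it reports no verdict.
The state is a dict: "t": time; "joint_pos": joint angles; "joint_vel": joint speeds; "effort": joint torques, N m; "tcp_pos": TCP position; "eef_rot": TCP orientation; "force": force on the tool from outside, world axes, zero at the start; "moment": the same for the moment, N m; "gripper_width": opening from 0.0 (shut) to 1.0 (fully open).
Only numpy, scipy, OpenCV 4.12 (cv2) and the standard library are available. Lean on these libraries where they do the work, as an engineer would, in place of code of your own. Each camera call takes 0.05 s, during which the arm holds its last target. There are 200 camera calls.

## Working session

There is one attempt and no reset: what is moved stays moved. The work goes in short steps, Python scripts to look and compute and a tool call to move; the robot and the scene stay as the last step left them, time stands still between calls to the robot, and variables do not carry over. Pictures are saved under pics/ and viewed, about 8 in all and at most 12, crops included, and the job is handed in when it is done.

Besides the shell and the picture viewer there is one more tool, called by a JSON object that holds its "method" and its "body". send_rows: Moves the arm, as the interface text tells. Its arguments: {"type":"object","properties":{"motion":{"type":"array","items":{"type":"object","properties":{"linear":{"type":"array","items":{"type":"number","minimum":-1,"maximum":1}},"yaw":{"type":"number","minimum":-1,"maximum":1}}}},"hand":{"type":"number"},"newtons":{"type":"number"}},"required":["motion"]}

```bash
mkdir -p pics
cat > h.py <<'E'
import numpy as np, cv2
from workcell import robot, vision
def snap(n,f):
    s=vision.snapshot(n); cv2.imwrite(f'pics/{f}.png',s['color'][:,:,::-1]); np.save(f'pics/{f}.npy',{k:v for k,v in s.items()},allow_pickle=True); return s
def load(f): return np.load(f'pics/{f}.npy',allow_pickle=True).item()
def ray(s,u,v,T=None):
    T=np.array(s['world_from_camera']) if T is None else T
    d=T[:3,:3]@np.array([(u-s['cx'])/s['fx'],(v-s['cy'])/s['fy'],1]); return T[:3,3],d
def onz(s,u,v,z,T=None):
    o,d=ray(s,u,v,T); return o+d*(z-o[2])/d[2]
def proj(s,p,T=None):
    T=np.array(s['world_from_camera']) if T is None else T
    q=T[:3,:3].T@(np.array(p)-T[:3,3]); return s['fx']*q[0]/q[2]+s['cx'],s['fy']*q[1]/q[2]+s['cy']
E
python3 - <<'E'
from h import *
a=snap('top','top0'); b=snap('scene','sc0')
for s in(a,b): print(np.round(s['world_from_camera'],3).tolist(),s['fx'],s['cx'],s['cy'])
print(robot.sense())
E
```

```text
[[0.025, -0.995, 0.099, 0.375], [-1.0, -0.023, 0.021, -0.011], [-0.019, -0.1, -0.995, 1.41], [0.0, 0.0, 0.0, 1.0]] 413.6210727255315 282.67901803948627 209.78585474753012
[[0.039, 0.867, -0.497, 1.059], [0.999, -0.031, 0.024, -0.028], [0.006, -0.498, -0.867, 1.062], [0.0, 0.0, 0.0, 1.0]] 456.6934054457619 277.8981843188709 205.20916072628893
{'t': 0.1, 'joint_pos': array([ 6.42455381e+01,  5.26080132e+00,  7.05738599e+01,  2.86203236e-03,
        1.04266689e+02, -3.25035039e+00]), 'joint_vel': array([-0.03695508, -0.04410457, -0.10076866,  0.07930788,  0.05598281,
        0.15252808]), 'effort': array([ 2.45387659e-03, -4.60217249e+01, -4.19216287e+01, -1.21645780e-04,
        1.06553111e-02,  2.04163939e-05]), 'tcp_pos': array([0.22954701, 0.55409156, 0.23025401]), 'eef_rot': array([[-9.23856704e-01,  3.82737680e-01, -8.12210891e-04],
       [ 3.82738513e-01,  9.23855378e-01, -1.57213786e-03],
       [ 1.48649003e-04, -1.76329449e-03, -9.99998434e-01]]), 'force': array([ 0.183193  , -0.29742693, -0.90496971]), 'moment': array([0.00166608, 0.00317851, 0.03128713]), 'gripper_width': 0.9996071913519473}
```

View pics/top0.png

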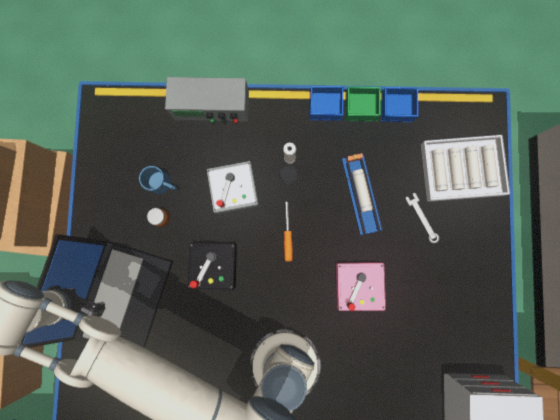

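View pics/sc0.png

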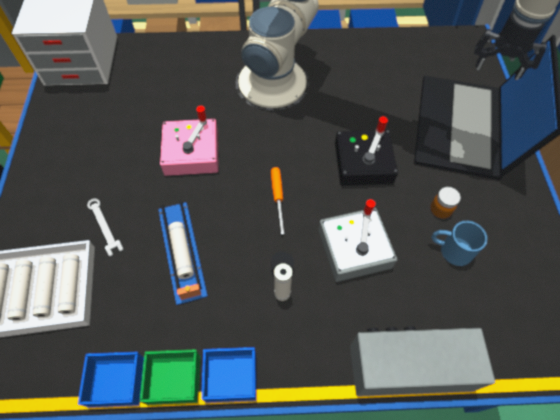

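Shapes like the selector box in the top view are light grey at (232,187), black at (212,265) and pink at (361,287). The grey one fits the description; the black and pink are excluded by the brief. The cradle is at (362,193), and the spare resistor at (290,153). A dark disc at (289,173) is probably the spool.

Run:
```python
from h import *
a=cv2.imread('pics/top0.png')
L=cv2.resize(a[130:240,180:310],None,fx=4,fy=4,interpolation=cv2.INTER_CUBIC)
R=cv2.resize(a[145:240,335:390],None,fx=4.63,fy=4.63,interpolation=cv2.INTER_CUBIC)[:440]
L=cv2.convertScaleAbs(L,alpha=1.0); cv2.imwrite('pics/crop1.png',np.hstack([L,R])); print(L.shape,R.shape)
s=load('top0'); hsv=cv2.cvtColor(a,cv2.COLOR_BGR2HSV)
def blob(lo,hi,x0,y0,x1,y1):
    m=np.zeros(a.shape[:2],np.uint8); m[y0:y1,x0:x1]=cv2.inRange(hsv,lo,hi)[y0:y1,x0:x1]
    c=max(cv2.findContours(m,0,2)[0],key=cv2.contourArea); return m,c
def rect(n,c,z):
    r=cv2.minAreaRect(c); p=np.array([onz(s,*q,z)[:2] for q in cv2.boxPoints(r)]); print(n,r,'ctr',p.mean(0).round(4),'edges',np.linalg.norm(np.roll(p,-1,0)-p,axis=1).round(3)); print(p.round(4).tolist())
m,c=blob((100,90,40),(125,255,255),335,145,390,240); rect('blue',cv2.convexHull(np.argwhere(m)[:,::-1].astype(np.int32)),.008)
m,c=blob((0,0,120),(180,60,255),195,150,270,220); rect('box',c,.055)
m,c=blob((0,150,80),(8,255,255),195,180,245,220); M=c.reshape(-1,2).mean(0);print('red',M,onz(s,*M,.121))
m,c=blob((0,0,120),(180,70,255),340,150,385,240); rect('res',c,.040)
m,c=blob((3,80,80),(20,255,255),335,145,390,170); rect('cu',c,.05)
for n,(lo,hi) in dict(y=((20,90,90),(35,255,255)),g=((45,80,60),(80,255,255))).items():
    m,c=blob(lo,hi,210,160,262,220); M=c.reshape(-1,2).mean(0); print(n,M,onz(s,*M,.055))
```

```text
(440, 520, 3) (440, 255, 3)
blue ((361.3823547363281, 194.0294189453125), (79.79421997070312, 23.040882110595703), 75.96376037597656) ctr [ 0.5768 -0.2479] edges [0.079 0.273 0.078 0.273]
[[0.6986, -0.176], [0.7198, -0.2525], [0.4548, -0.3191], [0.4341, -0.244]]
box ((231.4920196533203, 186.4560089111328), (44.363590240478516, 44.8108024597168), 79.69515228271484) ctr [0.585  0.1897] edges [0.15  0.149 0.148 0.149]
[[0.6427, 0.2789], [0.673, 0.1323], [0.527, 0.1012], [0.4971, 0.2462]]
red [219.625 202.875] [0.52133784 0.2152636  0.121     ]
res ((362.19232177734375, 190.03846740722656), (42.88147735595703, 11.848402976989746), 76.86598205566406) ctr [ 0.5848 -0.2453] edges [0.04  0.144 0.039 0.144]
[[0.6498, -0.2095], [0.6597, -0.248], [0.5198, -0.281], [0.5099, -0.2429]]
cu ((354.072021484375, 156.89599609375), (6.260991096496582, 15.026378631591797), 79.69515228271484) ctr [ 0.694  -0.2161] edges [0.05  0.021 0.05  0.021]
[[0.6994, -0.1895], [0.7096, -0.2387], [0.6887, -0.2425], [0.6785, -0.1935]]
y [234. 200.] [0.53947891 0.17955054 0.055     ]
g [243.8 196. ] [0.55354879 0.14752583 0.055     ]
```

View pics/crop1.png

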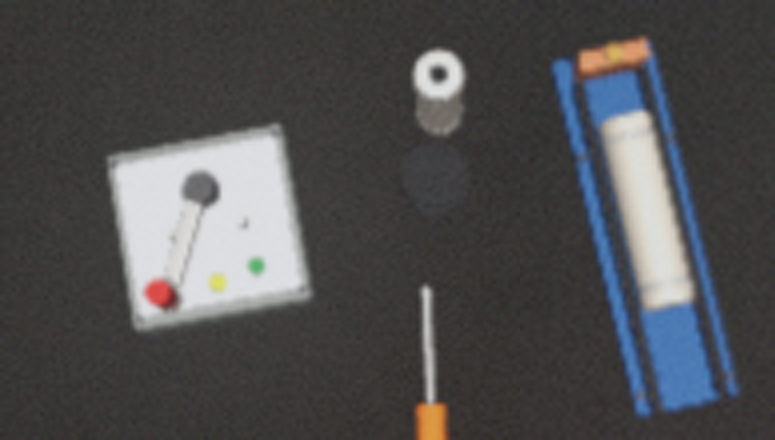

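The crop confirms the light grey box with its white, yellow and green dots, red grip over white at (220,203). The cradle's yaw is about 14°, centre (0.577,-0.248), and the sizes check (273x78 for 270x75; box 149 for 150). The resistor tail is at about (0.515,-0.262) and the gap is about 35 mm. I'll move behind the tail with the fingers shut, staying high.

{"method": "send_rows", "body": {"motion": [{"linear":[0.24,-0.82,0],"yaw":-0.89},{"linear":[0.24,-0.82,0],"yaw":-0.89},{"linear":[0.24,-0.82,0],"yaw":-0.89},{"linear":[0.24,-0.82,0],"yaw":-0.89},{"linear":[0.24,-0.82,0],"yaw":-0.89},{"linear":[0.24,-0.82,0],"yaw":-0.89},{"linear":[0.24,-0.82,0],"yaw":-0.89},{"linear":[0.24,-0.82,0],"yaw":-0.89},{"linear":[0.24,-0.82,0],"yaw":-0.89},{"linear":[0.24,-0.82,0],"yaw":-0.89},{"linear":[0.24,-0.82,0],"yaw":-0.89}], "hand": -1}}

```text
t: 1.2
tcp_pos: [0.3496, 0.1442, 0.231]
eef_rot: [[-0.242, 0.97, -0.0], [0.97, 0.242, 0.0], [0.001, -0.0, -1.0]]
force: [-0.3, 0.5, -0.4]
gripper_width: 0.001
```

{"method": "send_rows", "body": {"motion": [{"linear":[0.22,-0.836,0],"yaw":0},{"linear":[0.22,-0.836,0],"yaw":0},{"linear":[0.22,-0.836,0],"yaw":0},{"linear":[0.22,-0.836,0],"yaw":0},{"linear":[0.22,-0.836,0],"yaw":0},{"linear":[0.22,-0.836,0],"yaw":0},{"linear":[0.22,-0.836,0],"yaw":0},{"linear":[0.22,-0.836,0],"yaw":0},{"linear":[0.22,-0.836,0],"yaw":0},{"linear":[0.22,-0.836,0],"yaw":0},{"linear":[0.22,-0.836,0],"yaw":0}]}}

```text
t: 2.3
tcp_pos: [0.4604, -0.2725, 0.2303]
eef_rot: [[-0.244, 0.97, -0.001], [0.97, 0.244, 0.002], [0.002, -0.001, -1.0]]
force: [-0.0, -0.3, -0.0]
gripper_width: -0.004
```

Run:
```python
from h import *
st=robot.sense(); s=snap('wrist','w1')
T=np.eye(4);T[:3,:3]=st['eef_rot'];T[:3,3]=st['tcp_pos'];T=T@np.array(s['hand_eye']);np.save('pics/w1T.npy',T);print(T.round(3))
for n,p in dict(tail=(.515,-.262,.027),nose=(.655,-.229,.027),contact=(.6884,-.2203,.027)).items(): print(n,np.round(proj(s,p,T)))
```

```text
[[ 0.97   0.236  0.066  0.443]
 [ 0.244 -0.932 -0.268 -0.204]
 [-0.002  0.276 -0.961  0.373]
 [ 0.     0.     0.     1.   ]]
tail [323. 187.]
nose [445. 189.]
contact [474. 189.]
```

View pics/w1.png

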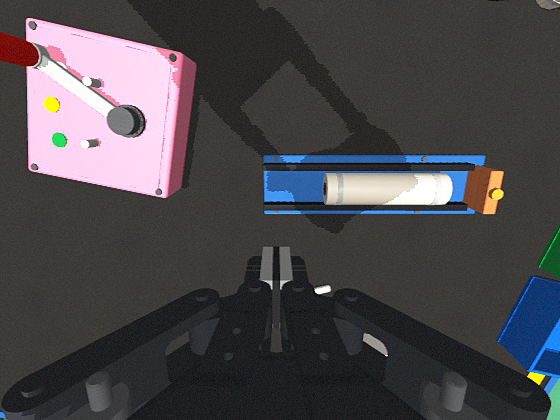

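The wrist view shows the resistor's tail at (326,188) and nose at (451,189), with the copper at (485,190). The predicted tail pixel is (323,187), which agrees. I'll go down behind the tail.

{"method": "send_rows", "body": {"motion": [{"linear":[0.01,-0.003,-0.414]},{"linear":[0.01,-0.003,-0.414]},{"linear":[0.01,-0.003,-0.414]},{"linear":[0.01,-0.003,-0.414]},{"linear":[0.01,-0.003,-0.414]},{"linear":[0.01,-0.003,-0.414]}]}}

```text
schema error: expected keys linear, yaw
```

{"method": "send_rows", "body": {"motion": [{"linear":[0.02,0.005,0]},{"linear":[0.04,0.01,0]},{"linear":[0.05,0.0125,0]},{"linear":[0.06,0.015,0]},{"linear":[0.07,0.0175,0]},{"linear":[0.08,0.02,0]},{"linear":[0.085,0.021,0]},{"linear":[0.09,0.0225,0]}]}}

```text
schema error: expected keys linear, yaw
```

{"method": "send_rows", "body": {"motion": [{"linear":[0.01,-0.003,-0.414],"yaw":0},{"linear":[0.01,-0.003,-0.414],"yaw":0},{"linear":[0.01,-0.003,-0.414],"yaw":0},{"linear":[0.01,-0.003,-0.414],"yaw":0},{"linear":[0.01,-0.003,-0.414],"yaw":0},{"linear":[0.01,-0.003,-0.414],"yaw":0}]}}

```text
t: 2.95
tcp_pos: [0.4643, -0.2733, 0.0238]
eef_rot: [[-0.245, 0.969, -0.002], [0.969, 0.245, 0.002], [0.002, -0.002, -1.0]]
force: [1.2, 0.3, 0.5]
gripper_width: 0.0
```

{"method": "send_rows", "body": {"motion": [{"linear":[0.02,0.005,0],"yaw":0},{"linear":[0.04,0.009,0],"yaw":0},{"linear":[0.05,0.012,0],"yaw":0},{"linear":[0.06,0.014,0],"yaw":0},{"linear":[0.07,0.016,0],"yaw":0},{"linear":[0.08,0.018,0],"yaw":0},{"linear":[0.09,0.021,0],"yaw":0},{"linear":[0.1,0.023,0],"yaw":0}]}}

```text
t: 3.75
tcp_pos: [0.5146, -0.2639, 0.0244]
eef_rot: [[-0.243, 0.97, -0.001], [0.97, 0.243, -0.0], [-0.0, -0.001, -1.0]]
force: [-4.3, -0.3, 2.6]
gripper_width: 0.002
```

Contact made, and it is moving at about 4 N. I'll continue in small steps.

{"method": "send_rows", "body": {"motion": [{"linear":[0.008,0.002,0],"yaw":0},{"linear":[0.016,0.004,0],"yaw":0},{"linear":[0.024,0.006,0],"yaw":0},{"linear":[0.03,0.007,0],"yaw":0}]}}

```text
t: 4.15
tcp_pos: [0.5299, -0.2601, 0.0244]
eef_rot: [[-0.244, 0.97, -0.0], [0.97, 0.244, -0.0], [-0.0, -0.0, -1.0]]
force: [-4.5, -1.0, 3.8]
gripper_width: 0.003
```

{"method": "send_rows", "body": {"motion": [{"linear":[0.004,0.001,0],"yaw":0},{"linear":[0.008,0.002,0],"yaw":0},{"linear":[0.008,0.002,0],"yaw":0}]}}

```text
t: 4.45
tcp_pos: [0.534, -0.2591, 0.0242]
eef_rot: [[-0.244, 0.97, 0.0], [0.97, 0.244, 0.0], [-0.0, 0.0, -1.0]]
force: [-2.0, -0.3, 1.7]
gripper_width: 0.001
```

Run:
```python
from h import *
st=robot.sense(); print(st['force'])
a=snap('scene','sc2')
im=cv2.imread('pics/sc2.png'); b=snap('wrist','w2'); w=cv2.imread('pics/w2.png')
c=cv2.resize(im[190:310,140:230],(400,533),interpolation=cv2.INTER_CUBIC); d=cv2.resize(w,(400,300))
o=np.zeros((533,800,3),np.uint8);o[:,:400]=c;o[:300,400:]=d;cv2.imwrite('pics/c2.png',o)
```

```text
[-2.0127252  -0.29157215  1.71981284]
```

View pics/c2.png

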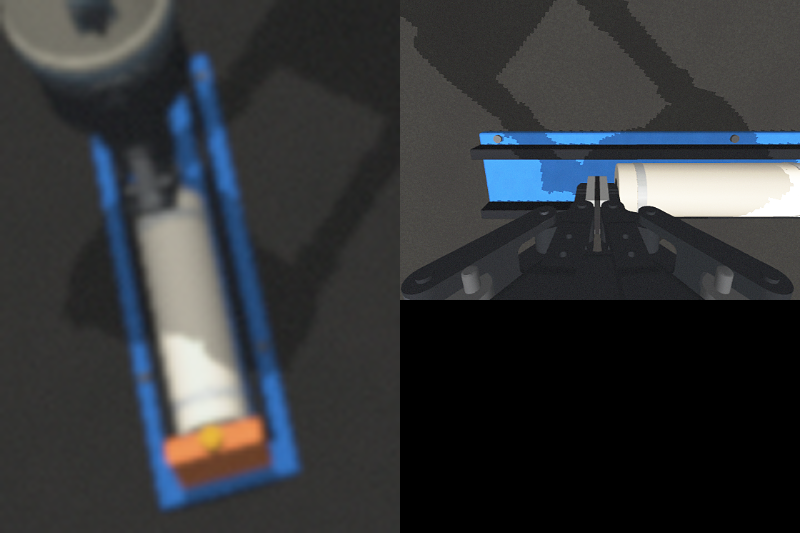

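The scene crop shows the nose close to the copper at (215,425), with no visible gap. The force is still low, so I'll keep pushing until it rises.

{"method": "send_rows", "body": {"motion": [{"linear":[0.004,0.001,0],"yaw":0},{"linear":[0.008,0.002,0],"yaw":0}]}}

```text
t: 4.75
tcp_pos: [0.5376, -0.258, 0.024]
eef_rot: [[-0.243, 0.97, -0.0], [0.97, 0.243, 0.0], [0.0, -0.0, -1.0]]
force: [-2.9, -0.2, 0.9]
gripper_width: 0.002
```

{"method": "send_rows", "body": {"motion": [{"linear":[0.004,0.001,0],"yaw":0},{"linear":[0.006,0.0015,0],"yaw":0}]}}

```text
t: 4.95
tcp_pos: [0.5396, -0.2576, 0.024]
eef_rot: [[-0.243, 0.97, -0.003], [0.97, 0.243, -0.0], [0.001, -0.003, -1.0]]
force: [-10.8, -2.2, 4.7]
gripper_width: 0.001
```

{"method": "send_rows", "body": {"motion": [{"linear":[0.004,0.001,0],"yaw":0},{"linear":[0.004,0.001,0],"yaw":0},{"linear":[0.004,0.001,0],"yaw":0}]}}

```text
t: 5.25
tcp_pos: [0.5396, -0.2575, 0.024]
eef_rot: [[-0.243, 0.97, -0.007], [0.97, 0.243, -0.0], [0.002, -0.007, -1.0]]
force: [-16.1, -1.7, 6.4]
gripper_width: -0.003
```

It stopped dead at 0.5396, where I predicted 0.5385, and the force rose. The resistor is seated. I'll retreat and lift.

{"method": "send_rows", "body": {"motion": [{"linear":[-0.09,-0.022,0],"yaw":0},{"linear":[-0.09,-0.022,0],"yaw":0},{"linear":[-0.09,-0.022,0.42],"yaw":0},{"linear":[-0.09,-0.022,0.42],"yaw":0},{"linear":[-0.09,-0.022,0.42],"yaw":0},{"linear":[-0.09,-0.022,0.42],"yaw":0},{"linear":[-0.09,-0.022,0.42],"yaw":0},{"linear":[-0.09,-0.022,0.42],"yaw":0}]}}

```text
t: 6.05
tcp_pos: [0.4994, -0.2682, 0.2377]
eef_rot: [[-0.244, 0.97, 0.006], [0.97, 0.244, -0.003], [-0.004, 0.005, -1.0]]
force: [-0.3, -0.9, -1.0]
gripper_width: 0.003
```

{"method": "send_rows", "body": {"motion": [{"linear":[0.02,0.99,0],"yaw":0},{"linear":[0.02,0.99,0],"yaw":0},{"linear":[0.02,0.99,0],"yaw":0},{"linear":[0.02,0.99,0],"yaw":0},{"linear":[0.02,0.99,0],"yaw":0},{"linear":[0.02,0.99,0],"yaw":0},{"linear":[0.02,0.99,0],"yaw":0},{"linear":[0.02,0.99,0],"yaw":0},{"linear":[0.02,0.99,0],"yaw":0},{"linear":[0.02,0.99,0],"yaw":0},{"linear":[0.02,0.99,0],"yaw":0},{"linear":[0.02,0.99,0],"yaw":0}]}}

```text
t: 7.25
tcp_pos: [0.5069, 0.2281, 0.2312]
eef_rot: [[-0.246, 0.969, -0.004], [0.969, 0.246, -0.002], [-0.001, -0.004, -1.0]]
force: [0.3, -1.2, 0.6]
gripper_width: 0.001
```

Run:
```python
from h import *
st=robot.sense(); s=snap('wrist','w3'); print(st['tcp_pos'])
T=np.eye(4);T[:3,:3]=st['eef_rot'];T[:3,3]=st['tcp_pos'];T=T@np.array(s['hand_eye']);np.save('pics/w3T.npy',T)
for n,p in dict(grip=(.5215,.218,.121),pivot=(.6144,.196,.073)).items(): print(n,np.round(proj(s,p,T)))
t=snap('top','top3'); a=cv2.imread('pics/top3.png'); w=cv2.imread('pics/w3.png')
c=cv2.resize(a[145:240,335:390],(240,415),interpolation=cv2.INTER_CUBIC)
o=np.zeros((420,800,3),np.uint8);o[:,:560]=w;o[:415,560:]=c;cv2.imwrite('pics/c3.png',o)
b=snap('scene','sc3')
```

```text
[0.50689713 0.22814894 0.23120953]
grip [290. 220.]
pivot [365. 245.]
```

View pics/c3.png

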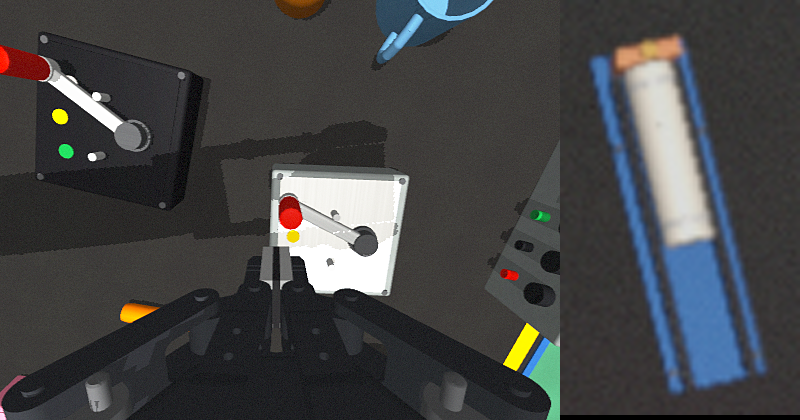

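The wrist view shows the red grip at (290,215) and pivot at (365,242); predictions were (290,220) and (365,245). The top crop shows the resistor up against the copper. I'll place the fingers on the +y side of the grip and descend.

{"method": "send_rows", "body": {"motion": [{"linear":[0.006,0.09,0],"yaw":0},{"linear":[0.006,0.09,0],"yaw":0},{"linear":[0.006,0.09,-0.1],"yaw":0},{"linear":[0.006,0.09,-0.2],"yaw":0},{"linear":[0.006,0.09,-0.29],"yaw":0},{"linear":[0.006,0.09,-0.29],"yaw":0}]}}

```text
t: 8.0
tcp_pos: [0.5068, 0.2686, 0.0808]
eef_rot: [[-0.242, 0.97, -0.013], [0.97, 0.242, -0.006], [-0.003, -0.014, -1.0]]
force: [-1.2, 0.0, -0.2]
gripper_width: -0.004
```

{"method": "send_rows", "body": {"motion": [{"linear":[0.01,-0.03,0.008],"yaw":0},{"linear":[0.01,-0.06,0.008],"yaw":0},{"linear":[0.01,-0.08,0.008],"yaw":0},{"linear":[0.01,-0.1,0.008],"yaw":0},{"linear":[0.012,-0.12,0.008],"yaw":0}]}}

```text
t: 8.5
tcp_pos: [0.5169, 0.2127, 0.0975]
eef_rot: [[-0.244, 0.97, 0.003], [0.97, 0.244, 0.005], [0.004, 0.004, -1.0]]
force: [-3.4, 1.7, 0.5]
gripper_width: 0.001
```

{"method": "send_rows", "body": {"motion": [{"linear":[0.002,-0.016,-0.008],"yaw":0},{"linear":[0.004,-0.032,-0.008],"yaw":0},{"linear":[0.009,-0.048,-0.008],"yaw":0},{"linear":[0.013,-0.064,-0.008],"yaw":0},{"linear":[0.018,-0.078,-0.008],"yaw":0},{"linear":[0.025,-0.09,-0.008],"yaw":0}]}}

```text
t: 9.1
tcp_pos: [0.5296, 0.1665, 0.0904]
eef_rot: [[-0.243, 0.97, 0.001], [0.97, 0.243, 0.0], [0.0, 0.001, -1.0]]
force: [-2.3, 3.4, 2.9]
gripper_width: 0.001
```

{"method": "send_rows", "body": {"motion": [{"linear":[0.004,-0.008,0],"yaw":0},{"linear":[0.008,-0.012,0],"yaw":0},{"linear":[0.01,-0.016,0],"yaw":0},{"linear":[0.01,-0.016,0],"yaw":0}]}}

```text
t: 9.5
tcp_pos: [0.534, 0.1596, 0.0893]
eef_rot: [[-0.244, 0.97, -0.001], [0.97, 0.244, 0.001], [0.002, -0.001, -1.0]]
force: [-2.2, 4.2, 3.3]
gripper_width: 0.003
```

{"method": "send_rows", "body": {"motion": [{"linear":[0.002,-0.004,0],"yaw":0},{"linear":[0.003,-0.008,0],"yaw":0},{"linear":[0.003,-0.008,0],"yaw":0}]}}

```text
t: 9.8
tcp_pos: [0.534, 0.1593, 0.0893]
eef_rot: [[-0.247, 0.969, -0.003], [0.969, 0.247, 0.008], [0.008, -0.001, -1.0]]
force: [-6.8, 17.1, 3.4]
gripper_width: -0.001
```

The position didn't change and the force jumped to 18 N: that is the hard second stop, at the predicted position (0.5345,0.1595). I'll back off, lift, and move aside to look.

{"method": "send_rows", "body": {"motion": [{"linear":[-0.02,0.08,0],"yaw":0},{"linear":[-0.02,0.08,0],"yaw":0},{"linear":[-0.02,0.08,0.28],"yaw":0},{"linear":[-0.02,0.08,0.28],"yaw":0},{"linear":[-0.02,0.08,0.28],"yaw":0},{"linear":[-0.02,0.08,0.28],"yaw":0},{"linear":[-0.1,0.26,0.28],"yaw":0},{"linear":[-0.1,0.26,0.28],"yaw":0},{"linear":[-0.1,0.26,0.28],"yaw":0},{"linear":[-0.1,0.26,0.28],"yaw":0}]}}

```text
t: 10.8
tcp_pos: [0.4854, 0.2853, 0.2282]
eef_rot: [[-0.245, 0.969, -0.001], [0.969, 0.245, -0.002], [-0.001, -0.001, -1.0]]
force: [-0.4, -0.0, -0.8]
gripper_width: 0.003
```

Run:
```python
from h import *
print(robot.sense()['force']); s=snap('scene','sc4'); t=snap('top','top4')
a=cv2.imread('pics/sc4.png'); b=cv2.imread('pics/top4.png')
o=np.zeros((550,800,3),np.uint8)
o[:400]=cv2.resize(a[180:340,100:420],(800,400),interpolation=cv2.INTER_CUBIC)
o[400:]=cv2.resize(b[140:240,120:400],(420,150)).__class__ and cv2.resize(b[140:240,140:400],(800,150))
cv2.imwrite('pics/c4.png',o)
hsv=cv2.cvtColor(a,cv2.COLOR_BGR2HSV)
for n in('sc0','sc4'):
    im=cv2.imread(f'pics/{n}.png'); h=cv2.cvtColor(im,cv2.COLOR_BGR2HSV); m=np.zeros(h.shape[:2],np.uint8); R=np.s_[190:280,310:400]
    m[R]=cv2.inRange(h,(0,150,80),(8,255,255))[R]|cv2.inRange(h,(172,150,80),(180,255,255))[R]; ys,xs=np.nonzero(m); p=onz(s,xs.mean(),ys.mean(),.098)
    v=p[:2]-[.6144,.196]; ang=np.arctan2(v[1],v[0])%(2*np.pi)-np.radians(191.7)+.45
    print(n,len(xs),p.round(4),'r',np.linalg.norm(v).round(3),'lever',ang.round(3))
```

```text
[-0.38413363 -0.03640271 -0.78023879]
sc0 124 [0.5155 0.2215 0.098 ] r 0.102 lever -0.007
sc4 120 [0.5325 0.14   0.098 ] r 0.099 lever 0.845
```

View pics/c4.png

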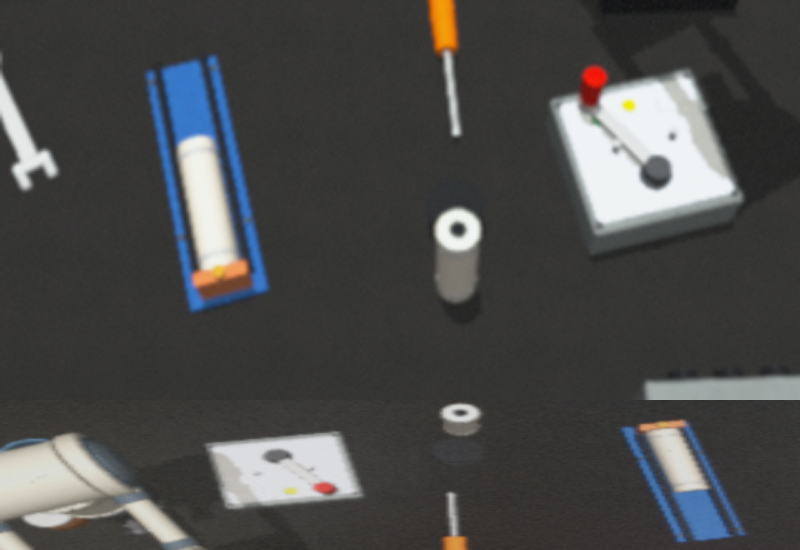

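The lever rests over the green mark at (593,85). The camera reads about 0.85 rad, but that is good only to about 0.05, and past 0.78 the lever can only rest at 0.90. The resistor is against the copper at (220,268), the bystanders look unmoved, and the arm is clear.

```bash
python3 -c "
from h import *
print(robot.finish_job())"
```

```text
the job is handed in; nothing more can be done
None
```

I pushed the resistor against the copper contact first, then pushed the lever through the first detent to the second stop, and handed the job in at about 11 s. No verdict was reported.

- **Resistor:** the finger stopped dead at x = 0.5396 m, where I had predicted 0.5385, and the force rose to 16 N. Later views from above and from the scene camera show its end at the copper, with no visible gap.
- **Lever:** the finger stopped dead at (0.534, 0.159), where I had predicted (0.5345, 0.1595), and the force rose to 18 N. The last scene picture shows the grip at the green mark.
- **Disagreement:** the camera estimate of the lever angle was 0.845 rad, just above the 0.84 limit and short of the nominal 0.90. That is within the estimate's accuracy of about 0.05 rad. By the description, a lever past 0.78 rad snaps to 0.90 and stays there.
- **Other things on the bench:** the spare resistor, screwdriver and spool look unmoved, and so does the visible part of the spanner. I only checked by eye. The arm partly hid the mug and jar in the last view. The arm was clear of everything, with forces under 1 N.

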